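# Load the seed tray with potted cuttings and bolt its lid

### The arm

A 6-joint arm with a two-finger parallel gripper is mounted at the origin on the work surface. World frame = base frame: x ahead of the robot, y to its left, z up, the work surface at z = 0. Lengths are in mm, angles in degrees, forces in N, time in s.
With the tool pointing down it reaches from about 250 to 775 mm from the base axis. Payload 4 kg.
Tool frame: the origin (TCP) lies midway between the tips of the shut fingers; the grasp point (between the pads) lies 19 mm behind it (robot.hold_point_z is the distance from the TCP to the grasp point, in mm); z points along the fingers, y is the line along which they close (so a half turn about z gives the same grasp; the last joint's range is limited). The gripper opens to 94 mm and grips with 3 to 60 N. Pads are 16 mm wide; open, the fingers measure 119 mm over their backs; the gripper's body (75 mm by 177 mm) begins 78 mm behind the grasp point.
Start: joints at [-69.792, 4.996, 78.535, -0, 96.463, -5.907], TCP at [242.1, -493.87, 205.506] pointing down, gripper open.
Joint ranges: [-177.83, 177.83], [-43.37, 116.18], [15.69, 146.23], [-61.86, 241.86], [9.47, 152.12], [-147.06, 147.06]. Speed limits (degrees/s): [159.86, 159.86, 180, 180, 180, 180].

### API

Orientations are given as [roll, pitch, yaw] about the fixed x, y, z axes, in that order (R = Rz(yaw) Ry(pitch) Rx(roll)).
In Python, from station import robot gives the robot as it stands.
- The arm moves only by the shell command python3 -m pendant 'ROWS' [OPENING] [FORCE]. ROWS is JSON, one flat list of numbers, 6 for each row, row after row: the shift along the tool's x, y, z scaled (see below), then the turn, a rotation vector about the tool's x, y, z scaled (see below). A call has 1 to 12 rows; each row shifts and turns the commanded pose from where the row before left it, along the tool's axes as they then stand; what a row does not reach is not made up. The controller multiplies each number of a shift by 0.05 m and each number of a turn by 0.1 rad. A row lasts 1/10 s, in which the tool goes at most 50 mm and 8.59 degrees, less where a joint would pass 70% of its speed; a pose out of reach is approached as far as the arm can. A call with a number of a shift or a turn outside -1 to 1 is refused whole. A call with a gripper value outside its range is refused whole. OPENING is the opening, from -1 (shut) to 1 (fully open), set as the call begins (- or left out, the last holds). The fingers move at their own pace and stop on an object; FORCE is the grip in N (left out, the last holds). Time passes only in rows, so rows that do not move let the fingers close. It gives the time, the measured TCP pose, the force, the opening and the grip force at its end, in the units of the state.
- robot.get_state(): the state, without advancing time (a new reading comes with each control period).
- robot.read_camera(name): name is "scene" or "top"; returns a dict with "image" (400x640x3 uint8, red, green, blue), "depth" (400x640 float32, mm along the optical axis (not along the pixel's ray), 0 where there is no reading), "fov_y" (degrees; the focal length in pixels is half the picture's height over the tangent of half this angle, whatever the lens; pixels are square), "cx", "cy" (the principal point, pixels), "R" (3x3) and "t" (3): a world point X has camera coordinates R X + t. Camera axes: x right, y down, z forward; pixel columns grow to the right and rows downward; lengths in mm; the calibration is good to about 2 mm. A picture is of the moment at which its call begins.
- robot.job_done(): hands the job in; it is judged then, once.
The state is a dict: "time": time; "q": joint angles; "qd": joint speeds; "effort": joint torques, N m; "tcp_pos": TCP position; "ee_rot": TCP orientation; "wrist_force": force on the tool from outside, world axes, zero at the start; "wrist_torque": the same for the moment, N m; "width": finger opening in mm; "gripper_force": force on a finger pad.
Only numpy, scipy, OpenCV 4.12 (cv2) and the standard library are available. Lean on these libraries where they do the work, as an engineer would, in place of code of your own. Each camera call takes 0.05 s, during which the arm holds its last target. There are 200 camera calls.

### The job

Lift the bolt's handle over its bump and draw the bolt, raise the clear lid of the seed tray, and stand every potted cutting upright on the tray's floor, squeezing the soft fibre pots only gently. Then lower the lid fully shut and shoot the bolt fully home again, its handle dropped down behind the bump. Leave everything else on the bench where it is.

Things in the scene. Friction and masses are not known exactly. Their poses are not given: they have to be found in the camera images.
- tray: White seed tray, fixed; origin: centre of its underside on the bench. In its frame, mm: x away from its front (bolt and grab bar at -x, hinge +x), y left seen from the front. Outside 210 (x) by 280 (y), walls 45 high, 4 thick, floor top at z 4. Ledge for the bolt: x -170 to -105, y -140 to 5, top z 40. Six pots fit well: rows at x -55 and 20, columns at y -85, 0, 85.
- lid (a joint): Angle (rad) of the clear domed lid about the hinge on the tray's far rim (tray frame x 105, z 45 mm; axis along tray y): 0 shut, 1.75 wide open (raise it upright or beyond, or it leans over the tray). Stiff hinge: it stays at any angle; about 2 to 3 N at the bar moves it. Lid 210 x 280 mm, top 92 mm above the bench when shut. Held shut while the bolt is home.
- lid_bar (a point): Middle of the lid's white grab bar: round, 10 mm thick, 80 mm long, along tray y, 45 mm in front of the lid's front wall (40 mm clear between). Shut: tray frame x -150, y 65, z 75 mm. It swings with the lid, 257 mm from the hinge axis; with the lid up it is the topmost part, so it can be held from above at any angle (it turns in the fingers).
- lid_hinge (a point): Point on the lid's hinge axis, level with the middle of the grab bar along tray y. Raising the lid carries the bar up and then to tray +x about this point.
- bolt (a joint): Travel (m) of the steel barrel bolt on the front ledge: 0 fully home (its 8 mm rod lies over the lid's steel tongue, inside the loop), 0.045 fully drawn, towards tray -y. Clear of the tongue above 0.030. About 1.2 N of friction; it stays where it is left.
- bolt_handle (a joint): Angle (rad) of the bolt's handle about the rod: 0 lying level, down beside the bump; up to 1.1 raised. Let go, it falls to 0 by its own weight, unless it lies on top of the bump. The arm passes over the bump only when raised to about 0.35 or more.
- bolt_knob (a point): Grip point on the upright steel pin (12 mm thick, 33 mm tall; point 10 mm below its top) at the end of the handle's arm. Arm: 40 mm long, 8 mm thick, from the rod towards tray -x. Bolt home, handle down: tray frame x -162, y -58, z 73.5 mm; rod axis x -122, z 51.5. Raising the pin 20 mm (it swings about the rod) lifts the arm over the bump.
- bump (a point): Top of the steel bump on the ledge, 6 mm thick along y, 10 mm along x, at tray frame x -153, y -69, z 56 mm, 16 mm above the ledge. Bolt home: the arm lies on its +y side (bolt at 0 to 4 mm). Bolt drawn: on its -y side (bolt at 18 mm or more).
- pot1: Cutting (small green rosette) in a brown pressed-fibre pot; may be absent. Pot 50 mm tall, 55 mm across the upright rim band (32 to 50 mm up), 51 mm below; leaves reach 70 mm up; about 90 g. Origin: centre of its underside, z up. The fibre is crushed if the fingers press on it with over 90 N in all (45 N a side); a grip of 20 to 35 N holds it.
- pot2: Cutting (small green rosette) in a brown pressed-fibre pot; may be absent. Pot 50 mm tall, 55 mm across the upright rim band (32 to 50 mm up), 51 mm below; leaves reach 70 mm up; about 90 g. Origin: centre of its underside, z up. The fibre is crushed if the fingers press on it with over 90 N in all (45 N a side); a grip of 20 to 35 N holds it.
- pot3: Cutting (small green rosette) in a brown pressed-fibre pot; may be absent. Pot 50 mm tall, 55 mm across the upright rim band (32 to 50 mm up), 51 mm below; leaves reach 70 mm up; about 90 g. Origin: centre of its underside, z up. The fibre is crushed if the fingers press on it with over 90 N in all (45 N a side); a grip of 20 to 35 N holds it.
- pot4: Cutting (small green rosette) in a brown pressed-fibre pot; may be absent. Pot 50 mm tall, 55 mm across the upright rim band (32 to 50 mm up), 51 mm below; leaves reach 70 mm up; about 90 g. Origin: centre of its underside, z up. The fibre is crushed if the fingers press on it with over 90 N in all (45 N a side); a grip of 20 to 35 N holds it.
- pot5: Cutting (small green rosette) in a brown pressed-fibre pot; may be absent. Pot 50 mm tall, 55 mm across the upright rim band (32 to 50 mm up), 51 mm below; leaves reach 70 mm up; about 90 g. Origin: centre of its underside, z up. The fibre is crushed if the fingers press on it with over 90 N in all (45 N a side); a grip of 20 to 35 N holds it.
- empties: A stack of four empty pressed-fibre pots nested in one another, 55 mm wide, 78 mm tall, no plant; origin at the centre of its underside. Not part of the job: leave it where it stands.
- fork: Short steel three-pronged hand fork with a fir handle, 270 mm long, lying flat; bystander.
- markers: Tied bundle of bamboo plant markers, 160 x 46 mm, 12 mm high, lying flat; bystander.
- green_pot: Empty glazed green ceramic plant pot, 110 mm wide, 100 mm tall; bystander.
- twine: Wooden spool of twine, 52 mm wide, 68 mm tall, standing; bystander.
- dibber: Fir and steel dibber, 170 mm long, lying; bystander.

How it is judged (in metres and radians):
On the way, in this order (a step that is already met when the one before it is completed fails the run):
1. The bolt is drawn clear of the lid's tongue (value of joint bolt above 0.03 m), for 0.2 s.
2. The lid stands open (value of joint lid above 1.2 rad), for 0.2 s.
3. Every cutting stands upright on the tray's floor (x of pot1 in the frame of tray between -0.078 and 0.078 m and y of pot1 in the frame of tray between -0.113 and 0.113 m and z of each of pot1, pot2, pot3, pot4, pot5 in the frame of tray below 0.01 m and angle between each of pot1, pot2, pot3, pot4, pot5's own z axis and vertical below 0.15 rad and x of pot2 in the frame of tray between -0.078 and 0.078 m and y of pot2 in the frame of tray between -0.113 and 0.113 m and x of pot3 in the frame of tray between -0.078 and 0.078 m and y of pot3 in the frame of tray between -0.113 and 0.113 m and x of pot4 in the frame of tray between -0.078 and 0.078 m and y of pot4 in the frame of tray between -0.113 and 0.113 m and x of pot5 in the frame of tray between -0.078 and 0.078 m and y of pot5 in the frame of tray between -0.113 and 0.113 m), for 0.2 s.
4. The lid is shut (value of joint lid below 0.03 rad), for 0.2 s.
5. The bolt is home with its handle down behind the bump (value of joint bolt below 0.008 m and value of joint bolt_handle below 0.12 rad), for 0.2 s.
At the end, for the whole second after the job is handed in: Every cutting stands inside the tray, underside no more than 10 mm above the bench top (tray floor 4 mm), tilt under 0.15 rad; lid shut (under 0.03 rad); bolt within 8 mm of fully home, its handle down behind the bump (under 0.12 rad) (all of step 3 and all of step 5 and value of joint lid below 0.03 rad); the robot touches nothing.
It fails at once if A fibre pot is crushed by the fingers (over 90 N in all) (contact force between the fingers and pot1 above 90 N or contact force between the fingers and pot2 above 90 N or contact force between the fingers and pot3 above 90 N or contact force between the fingers and pot4 above 90 N or contact force between the fingers and pot5 above 90 N).
It fails at once if A bystander is moved more than 30 mm (distance of any of empties, fork, markers, green_pot, twine, dibber from where it was at the start of the episode above 0.03 m).
Of pot1, pot2, pot3, pot4, pot5 only 3 to 5 are there at a start; the rules pass over those that are not, and their reading is None.
At some moment in a run one of pot1, pot2, pot3, pot4, pot5 may be knocked a few centimetres aside while the robot is not near it.
It also fails if it takes over 210 s, if anything falls off the work surface, if the arm or the gripper's body presses on something with over 40 N, if the wrist force passes 120 N, or if a joint passes its speed limit or range.

## Working session

There is one attempt and no reset: what is moved stays moved. The work goes in short steps, Python scripts to look and compute and a shell command to move; the robot and the scene stay as the last step left them, time stands still between calls to the robot, and variables do not carry over. Pictures are saved under pics/ and viewed, at most 14 in all, crops included, and the job is handed in when it is done.

```bash
ls; mkdir -p pics
python3 - <<'E'
from station import robot
import cv2,pickle
s=robot.get_state();print(s)
for n in("scene","top"):
    c=robot.read_camera(n);print(n,c["fov_y"],c["cx"],c["cy"],c["R"],c["t"])
    cv2.imwrite(f"pics/{n}0.png",c["image"][:,:,::-1]);pickle.dump(c,open(f"{n}0.pkl","wb"))
E
```

```text
pics
{'time': 0.0, 'q': array([-6.97912752e+01,  5.03938993e+00,  7.86255468e+01,  1.71737134e-04,
        9.64636127e+01, -5.90734450e+00]), 'qd': array([ 0.01985942,  0.05921757, -0.03528339, -0.01640458, -0.04912576,
        0.11206404]), 'effort': array([ 3.71119240e-04, -3.40184212e+01, -3.02423537e+01,  7.16995192e-02,
        3.31083569e-02, -1.71388774e-04]), 'tcp_pos': array([ 241.90485383, -493.31781376,  204.29441912]), 'ee_rot': array([-1.79872151e+02, -1.34000885e-02,  2.61160735e+01]), 'wrist_force': array([ 0.36202634, -0.16922412,  0.26916211]), 'wrist_torque': array([ 0.015874  ,  0.0184059 , -0.00521325]), 'gripper_force': 0.0, 'width': 94.07861974364751}
scene 52.69668320190943 320.6175848360397 195.99350733090364 [[-0.16081677  0.98697867 -0.00332725]
 [ 0.84692034  0.13626324 -0.5139633 ]
 [-0.50681743 -0.08547183 -0.85780572]] [  51.58573104 -419.05412952 1373.89701924]
top 49.98942448343137 324.14631035122744 201.83451380365648 [[ 0.02394341 -0.99957673  0.01652498]
 [-0.99291375 -0.02570193 -0.11602457]
 [ 0.11640018 -0.01362985 -0.99310887]] [   5.90447141  529.23477403 1134.43339226]
```

View pics/scene0.png

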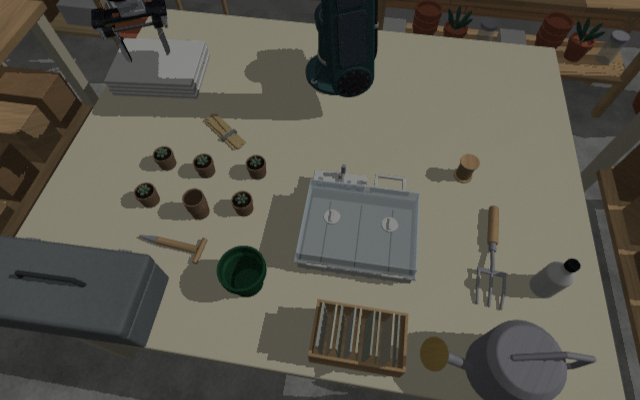

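View pics/top0.png

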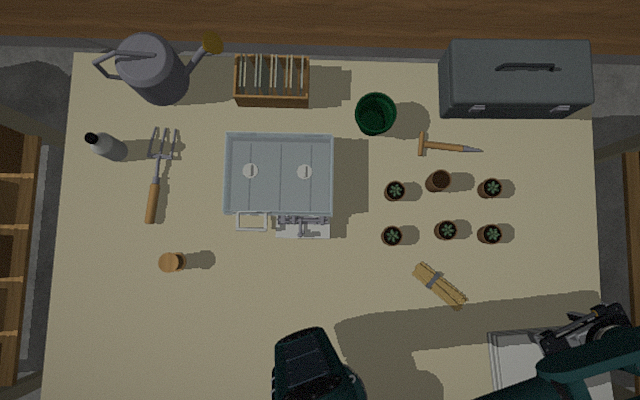

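Scene view: tray at about (360,225), with its bolt and bar on the robot side (bar 390,183). There are five pots with rosettes near (165,157), (204,165), (257,166), (147,194) and (243,203); the empties are at (196,204). The top view agrees: tray centre about (278,175), pots at (395,190), (492,187), (392,236), (446,230) and (490,234), empties (437,181).

```bash
cat > h.py <<'E'
import numpy as np,cv2,pickle
from scipy.spatial.transform import Rotation as Ro
def cam(n):
    from station import robot
    return robot.read_camera(n)
def f(c): return 200/np.tan(np.radians(c["fov_y"]/2))
def cloud(c):
    v,u=np.mgrid[:400,:640];d=c["depth"].astype(float)
    P=np.stack([(u-c["cx"])*d/f(c),(v-c["cy"])*d/f(c),d],-1)
    W=(P-c["t"])@np.array(c["R"]); W[d==0]=np.nan; return W
def ray(c,u,v,z):
    R=np.array(c["R"]);o=-R.T@c["t"];r=R.T@np.array([(u-c["cx"])/f(c),(v-c["cy"])/f(c),1])
    return o+r*(z-o[2])/r[2]
def proj(c,X):
    p=np.array(c["R"])@np.array(X)+c["t"];return p[:2]/p[2]*f(c)+[c["cx"],c["cy"]]
def greens(c,z=62):
    hsv=cv2.cvtColor(c["image"],cv2.COLOR_RGB2HSV)
    m=cv2.inRange(hsv,(40,50,40),(85,255,255))
    m=cv2.morphologyEx(m,cv2.MORPH_CLOSE,np.ones((5,5)))
    n,l,s,ce=cv2.connectedComponentsWithStats(m)
    return [(s[i,4],ce[i].round(1),ray(c,*ce[i],z).round(1)) for i in range(1,n) if 15<s[i,4]<700]
E
python3 - <<'E'
from h import *
np.set_printoptions(suppress=True,precision=1)
for n in("top","scene"):
    c=pickle.load(open(n+"0.pkl","rb"));W=cloud(c)
    print(n);[print(g) for g in greens(c)]
    # tray white mask near expected
    Z=W[...,2]
    m=((Z>25)&(Z<110)&(W[...,0]>280)&(W[...,0]<620)&(W[...,1]>-130)&(W[...,1]<300)).astype(np.uint8)
    k,l,s,ce=cv2.connectedComponentsWithStats(m)
    for i in range(1,k):
        if s[i,4]>60: 
            p=W[l==i];print(s[i],np.nanmin(p,0),np.nanmax(p,0),np.nanmedian(p,0),cv2.minAreaRect(p[:,:2].astype(np.float32)))
c=pickle.load(open("top0.pkl","rb"))
im=c["image"][110:260,205:355,::-1];cv2.imwrite("pics/tray.png",cv2.resize(im,(600,600),interpolation=cv2.INTER_CUBIC))
c=pickle.load(open("scene0.pkl","rb"))
im=c["image"][155:290,290:440,::-1];cv2.imwrite("pics/trays.png",cv2.resize(im,(660,594),interpolation=cv2.INTER_CUBIC))
E
```

```text
top
(np.int32(667), array([379.3, 111.3]), array([ 776.6, -124.2,   62. ]))
(np.int32(44), array([374.8, 117.4]), array([ 759.1, -112.3,   62. ]))
(np.int32(97), array([492.8, 186.7]), array([ 577.5, -429.9,   62. ]))
(np.int32(97), array([395.4, 189.9]), array([ 562.1, -169.2,   62. ]))
(np.int32(103), array([447.4, 229.8]), array([ 459.5, -307. ,   62. ]))
(np.int32(102), array([392.4, 235.4]), array([ 441.3, -161.7,   62. ]))
(np.int32(104), array([492.6, 233.8]), array([ 451.8, -426.6,   62. ]))
(np.int32(27), array([574.9, 383.3]), array([  77.4, -628.7,   62. ]))
(np.int32(20), array([356.8, 385.9]), array([ 60.6, -73.9,  62. ]))
(np.int32(59), array([553.1, 397.3]), array([  42.5, -571.6,   62. ]))
[ 222  162  112   77 7140] [430.3  -3.5  34.1] [619.9 287.9 105.5] [534.7 125.8  91.8] ((525.0906372070312, 142.25244140625), (291.1617736816406, 189.6455535888672), 89.83030700683594)
scene
(np.int32(75), array([161.4, 152.3]), array([ 457.3, -427.2,   62. ]))
(np.int32(78), array([201.8, 159.9]), array([ 464.6, -307.8,   62. ]))
(np.int32(75), array([254.9, 161.3]), array([ 446.1, -162.3,   62. ]))
(np.int32(92), array([143. , 189.5]), array([ 581.5, -430.8,   62. ]))
(np.int32(81), array([240.9, 198.1]), array([ 566.3, -169.3,   62. ]))
(np.int32(575), array([235.3, 268.1]), array([ 754.1, -132.6,   62. ]))
[ 302  164  118   73 5765] [428.3  -4.   37.7] [620.  282.8 104.6] [550.7 137.2  94.1] ((524.134765625, 139.42831420898438), (286.8538818359375, 191.6748046875), 89.99488067626953)
```

View pics/tray.png

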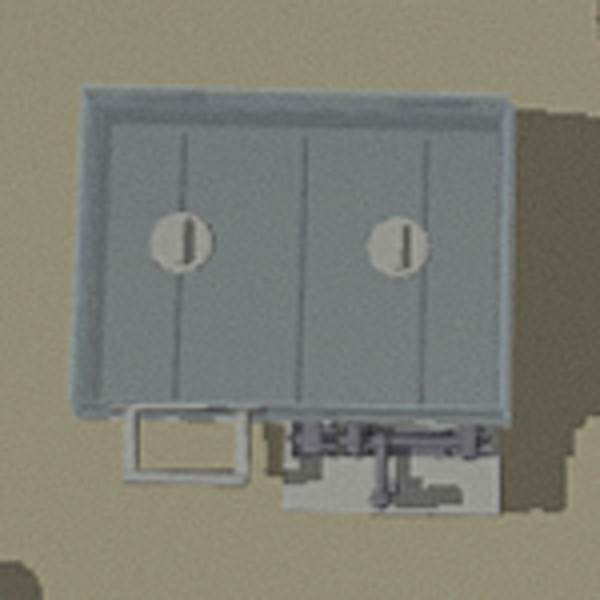

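View pics/trays.png

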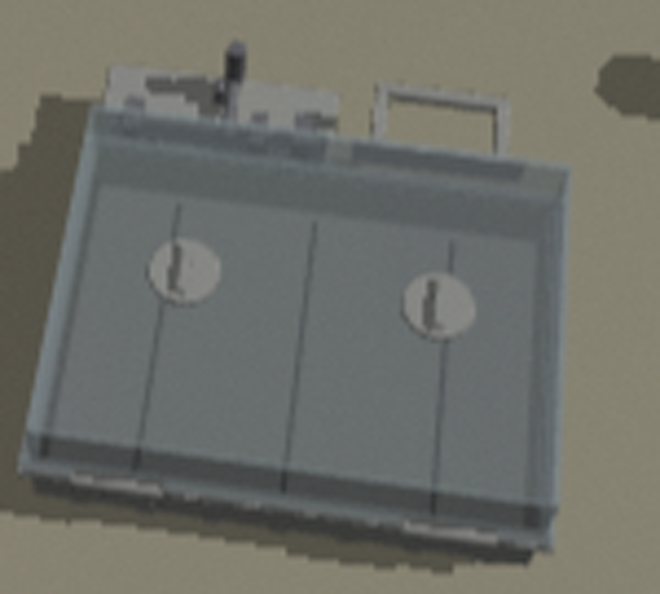

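Crop of the top view: bar's front run (124..246, 478), knob about (381,495), ledge front corners (283,513)/(498,513), handle arm pointing towards the robot. Scene crop: knob top (236,45), bar (378,90)–(508,103), ledge corner (112,68), which agree with the bolt being home.

Run:
```python
from h import *
np.set_printoptions(suppress=True,precision=1)
t=pickle.load(open("top0.pkl","rb"));s=pickle.load(open("scene0.pkl","rb"))
T=lambda u,v,z:ray(t,205+u/4-.4,110+v/4-.4,z)
S=lambda u,v,z:ray(s,290+u/4.4-.4,155+v/4.4-.4,z)
print("bar T",T(126,479,75),T(244,479,75),"S",S(378,90,75),S(508,103,75))
print("knob T",T(381,494,84),"S",S(236,45,84))
print("ledge T",T(283,513,40),T(498,513,40),"S",S(112,68,40),S(338,95,40))
print("lid top T",T(83,88,92),T(514,97,92),T(511,408,92),T(76,405,92))
print("tray far S z45",S(20,470,45),S(550,550,45), "lid near corners z92", S(95,110,92),S(570,168,92))
```

```text
bar T [446.3 245.4  75. ] [448.2 169.4  75. ] S [447.9 168.1  75. ] [444.9 245.7  75. ]
knob T [440.3  80.2  84. ] S [435.   79.9  84. ]
ledge T [427.9 146.8  40. ] [431.4   3.7  40. ] S [433.7   2.9  40. ] [431.5 145.6  40. ]
lid top T [699.7 282.4  92. ] [701.8   0.8  92. ] [497.1  -1.7  92. ] [491.9 276.3  92. ]
tray far S z45 [709.1  -1.4  45. ] [708.5 287.7  45. ] lid near corners z92 [499.9   4.9  92. ] [495.9 280.9  92. ]
```

Tray origin is about (599,143) with yaw about 1.2°, knob at (438,80) and bar middle at (447,207). Both views agree. I'll turn to yaw 1.2° and go above the knob.

```bash
cat >> h.py <<'E'
def need(x,y,z,yaw):
    "shift (units of 50 mm, tool axes) and yaw turn (units of .1 rad about tool z) to a target, tool down"
    from station import robot
    s=robot.get_state();R=Ro.from_euler("xyz",s["ee_rot"],degrees=True).as_matrix()
    d=R.T@(np.array([x,y,z])-s["tcp_pos"])/50
    print("t",round(s["time"],2),"pos",s["tcp_pos"].round(1),s["ee_rot"].round(1),"w",round(s["width"],1),"F",s["wrist_force"].round(1),"| shift",d.round(3),"turn",round(-np.radians((yaw-s["ee_rot"][2]+180)%360-180)/.1,2))
E
python3 -m pendant '[0,0,0,0,0,0.87, 0,0,0,0,0,0.87, 0,0,0,0,0,0.87, 0,0,0,0,0,0.87, 0,0,0,0,0,0.87, 0,0,0,0,0,0]' -0.15 30
python3 -m pendant '[0.347,-0.948,0,0,0,0, 0.347,-0.948,0,0,0,0, 0.347,-0.948,0,0,0,0, 0.347,-0.948,0,0,0,0, 0.347,-0.948,0,0,0,0, 0.347,-0.948,0,0,0,0, 0.347,-0.948,0,0,0,0, 0.347,-0.948,0,0,0,0, 0.347,-0.948,0,0,0,0, 0.347,-0.948,0,0,0,0, 0.347,-0.948,0,0,0,0, 0.347,-0.948,0,0,0,0]'
python3 -m pendant '[0,0,0,0,0,0, 0,0,0,0,0,0]'
python3 -c "from h import *;need(438,80,62,1.2)"
```

```text
time: 0.7
tcp_pos: [242.0, -493.6, 204.9]
ee_rot: [-179.9, 0.0, 1.2]
wrist_force: [0.2, -0.5, 0.4]
width: 49.1
gripper_force: 0.0
time: 1.9
tcp_pos: [436.7, 75.9, 205.5]
ee_rot: [180.0, -0.0, 1.3]
wrist_force: [1.1, -1.0, 0.7]
width: 40.1
gripper_force: 0.0
time: 2.1
tcp_pos: [436.3, 74.6, 205.0]
ee_rot: [180.0, 0.1, 1.5]
wrist_force: [-0.3, 0.5, -1.3]
width: 39.9
gripper_force: 0.0
t 2.1 pos [436.3  74.6 205. ] [1.8e+02 1.0e-01 1.5e+00] w 39.9 F [-0.3  0.5 -1.3] | shift [ 0.041 -0.108  2.859] turn 0.04
```

```bash
python3 -m pendant '[0.04,-0.1,0.45,0,0,0, 0,0,0.45,0,0,0, 0,0,0.45,0,0,0, 0,0,0.45,0,0,0, 0,0,0.4,0,0,0, 0,0,0.3,0,0,0, 0,0,0.2,0,0,0, 0,0,0.16,0,0,0, 0,0,0,0,0,0, 0,0,0,0,0,0]'
python3 -m pendant '[0,0,0,0,0,0, 0,0,0,0,0,0, 0,0,0,0,0,0, 0,0,0,0,0,0, 0,0,0,0,0,0, 0,0,0,0,0,0, 0,0,0,0,0,0, 0,0,0,0,0,0]' -1 20
python3 - <<'E'
from h import *
need(438,80,62,1.2)
c=cam("scene");im=c["image"][120:270,300:440,::-1];cv2.imwrite("pics/k1.png",cv2.resize(im,(560,600),interpolation=cv2.INTER_CUBIC))
E
```

```text
time: 3.1
tcp_pos: [438.9, 78.4, 63.0]
ee_rot: [180.0, -0.1, 1.2]
wrist_force: [-0.9, -0.3, 0.0]
width: 40.2
gripper_force: 0.0
time: 3.9
tcp_pos: [438.7, 79.1, 62.8]
ee_rot: [-180.0, -0.0, 1.2]
wrist_force: [0.3, 1.8, 1.2]
width: 11.7
gripper_force: 20.0
t 3.9 pos [438.7  79.1  62.8] [-180.    -0.     1.2] w 11.7 F [0.3 1.8 1.2] | shift [-0.013 -0.019  0.015] turn -0.0
```

View pics/k1.png

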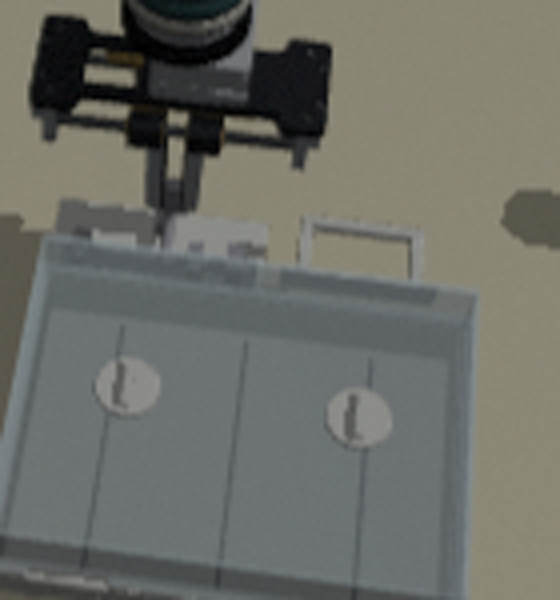

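The fingers hold the pin (width 11.7 mm). The picture shows the fingertips on the pin at about (175,205). Raising it along its arc, then drawing.

```bash
python3 -m pendant '[0.08,0,-0.096,0,0,0, 0.094,0,-0.084,0,0,0, 0.102,0,-0.072,0,0,0, 0.11,0,-0.058,0,0,0, 0.092,0,-0.038,0,0,0, 0,0,0,0,0,0, 0,0,0,0,0,0]'
python3 -m pendant '[0,0.1,0,0,0,0, 0,0.1,0,0,0,0, 0,0.1,0,0,0,0, 0,0.1,0,0,0,0, 0,0.1,0,0,0,0, 0,0.1,0,0,0,0, 0,0.1,0,0,0,0, 0,0.1,0,0,0,0, 0,0.1,0,0,0,0, 0,0.02,0,0,0,0, 0,0,0,0,0,0]'
python3 -m pendant '[-0.092,0,0.038,0,0,0, -0.11,0,0.058,0,0,0, -0.102,0,0.072,0,0,0, -0.094,0,0.084,0,0,0, -0.08,0,0.096,0,0,0, 0,0,0,0,0,0]'
python3 -m pendant '[0,0,0,0,0,0, 0,0,0,0,0,0, 0,0,0,0,0,0, 0,0,0,0,0,0]' -0.3
python3 -m pendant '[0,0,-0.4,0,0,0, 0,0,-0.8,0,0,0, 0,0,-0.8,0,0,0, 0,0,0,0,0,0]'
python3 - <<'E'
from h import *
c=cam("scene");im=c["image"][120:270,300:440,::-1];cv2.imwrite("pics/k2.png",cv2.resize(im,(560,600),interpolation=cv2.INTER_CUBIC))
need(447,207,200,91.2)
E
```

```text
time: 4.65
tcp_pos: [463.1, 79.1, 80.2]
ee_rot: [180.0, -0.1, 1.2]
wrist_force: [-1.1, 0.8, 0.3]
width: 10.9
gripper_force: 20.0
time: 5.75
tcp_pos: [463.1, 37.6, 80.0]
ee_rot: [-179.4, 0.0, 1.2]
wrist_force: [-3.2, 12.9, 3.9]
width: 11.3
gripper_force: 20.0
time: 6.35
tcp_pos: [441.8, 37.4, 62.9]
ee_rot: [-179.4, -0.4, 1.2]
wrist_force: [4.1, 14.2, -1.0]
width: 11.8
gripper_force: 20.0
time: 6.75
tcp_pos: [439.4, 32.1, 62.2]
ee_rot: [179.9, 0.0, 1.2]
wrist_force: [0.7, -0.3, -0.3]
width: 32.5
gripper_force: 0.0
time: 7.15
tcp_pos: [443.2, 32.1, 168.8]
ee_rot: [179.9, -0.7, 1.2]
wrist_force: [0.6, -0.4, -0.6]
width: 33.1
gripper_force: 0.0
t 7.2 pos [441.6  32.2 165.7] [179.9  -0.4   1.2] w 33.0 F [-0.5 -0.2  0. ] | shift [ 0.184 -3.492 -0.689] turn -15.71
```

View pics/k2.png

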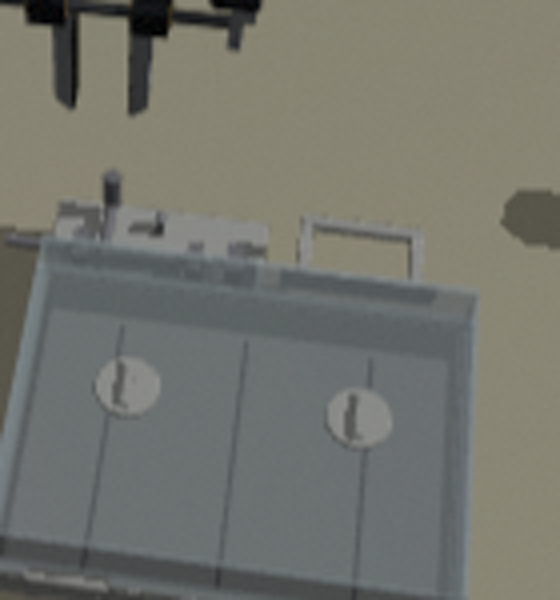

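The bolt is drawn: the knob is now at crop (112,178), on the far side of the bump at (160,220). Next, the bar.

```bash
python3 -m pendant '[0.03,-0.58,-0.1,0,0,0, 0.03,-0.58,-0.1,0,0,0, 0.03,-0.58,-0.1,0,0,0, 0.03,-0.58,-0.1,0,0,0, 0.03,-0.58,-0.1,0,0,0, 0.03,-0.58,-0.1,0,0,0, 0,0,0,0,0,-0.98, 0,0,0,0,0,-0.98, 0,0,0,0,0,-0.98, 0,0,0,0,0,-0.98, 0,0,0,0,0,-0.98, 0,0,0,0,0,-0.98]' -0.15 15
python3 -m pendant '[0,0,0,0,0,-0.98, 0,0,0,0,0,-0.98, 0,0,0,0,0,-0.98, 0,0,0,0,0,-0.98, 0,0,0,0,0,-0.98, 0,0,0,0,0,-0.98, 0,0,0,0,0,-0.98, 0,0,0,0,0,-0.98, 0,0,0,0,0,-0.98, 0,0,0,0,0,-0.98, 0,0,0,0,0,0, 0,0,0,0,0,0]'
python3 -c "from h import *;need(447,207,56,91.2)"
```

```text
time: 8.4
tcp_pos: [444.1, 206.3, 190.2]
ee_rot: [-180.0, 0.2, 35.1]
wrist_force: [-0.4, 0.4, 0.3]
width: 39.9
gripper_force: 0.0
time: 9.6
tcp_pos: [444.4, 206.5, 191.1]
ee_rot: [-179.9, 0.1, 90.9]
wrist_force: [-0.3, -0.4, 0.6]
width: 40.3
gripper_force: 0.0
t 9.6 pos [444.4 206.5 191.1] [-1.799e+02  1.000e-01  9.090e+01] w 40.3 F [-0.3 -0.4  0.6] | shift [0.012 0.059 2.701] turn -0.05
```

```bash
python3 -m pendant '[0,0.06,0.45,0,0,-0.05, 0,0,0.5,0,0,0, 0,0,0.5,0,0,0, 0,0,0.45,0,0,0, 0,0,0.35,0,0,0, 0,0,0.25,0,0,0, 0,0,0.2,0,0,0, 0,0,0,0,0,0, 0,0,0,0,0,0]'
python3 -m pendant '[0,0,0,0,0,0, 0,0,0,0,0,0, 0,0,0,0,0,0, 0,0,0,0,0,0, 0,0,0,0,0,0, 0,0,0,0,0,0, 0,0,0,0,0,0, 0,0,0,0,0,0]' -1 15
python3 - <<'E'
from h import *
need(447,207,56,91.2)
# arc: bar relative hinge (-255,+30); displacement in tool units per lid angle
for a in np.arange(0,1.56,.1):
    p=np.array([-255*np.cos(a)+30*np.sin(a),30*np.cos(a)+255*np.sin(a)]);q=np.array([-255*np.cos(a+.1)+30*np.sin(a+.1),30*np.cos(a+.1)+255*np.sin(a+.1)])
    print(round(a,1),((q-p)/50).round(3),(q-[-255,30]).round(1))
E
```

```text
time: 10.5
tcp_pos: [448.2, 207.1, 57.9]
ee_rot: [180.0, -0.0, 91.3]
wrist_force: [-0.8, -0.5, 0.9]
width: 39.6
gripper_force: 0.0
time: 11.3
tcp_pos: [448.3, 207.1, 57.8]
ee_rot: [179.9, -0.0, 91.3]
wrist_force: [1.7, 0.6, 1.1]
width: 9.5
gripper_force: 15.0
t 11.3 pos [448.3 207.1  57.8] [179.9  -0.   91.3] w 9.5 F [1.7 0.6 1.1] | shift [-0.001 -0.026  0.036] turn 0.02
0.0 [0.085 0.506] [ 4.3 25.3]
0.1 [0.135 0.495] [11.  50.1]
0.2 [0.184 0.479] [20.3 74. ]
0.3 [0.231 0.458] [31.8 96.9]
0.4 [0.276 0.433] [ 45.6 118.6]
0.5 [0.318 0.403] [ 61.5 138.7]
0.6 [0.356 0.37 ] [ 79.3 157.2]
0.7 [0.391 0.332] [ 98.9 173.8]
0.8 [0.423 0.291] [120.  188.4]
0.9 [0.45  0.248] [142.5 200.8]
1.0 [0.472 0.202] [166.1 210.9]
1.1 [0.49  0.153] [190.6 218.5]
1.2 [0.503 0.104] [215.7 223.7]
1.3 [0.511 0.053] [241.2 226.4]
1.4 [0.513 0.002] [266.9 226.5]
1.5 [ 0.511 -0.049] [292.4 224. ]
```

```bash
python3 -m pendant '[0,0.085,-0.506,0,0,0, 0,0.135,-0.495,0,0,0, 0,0.184,-0.479,0,0,0, 0,0.231,-0.458,0,0,0, 0,0.276,-0.433,0,0,0, 0,0.318,-0.403,0,0,0, 0,0.356,-0.37,0,0,0, 0,0.391,-0.332,0,0,0, 0,0.423,-0.291,0,0,0]'
python3 -m pendant '[0,0.45,-0.248,0,0,0, 0,0.472,-0.202,0,0,0, 0,0.49,-0.153,0,0,0, 0,0.503,-0.104,0,0,0, 0,0.511,-0.053,0,0,0, 0,0,0,0,0,0]'
python3 -m pendant '[0,0.513,-0.002,0,0,0, 0,0.511,0.049,0,0,0, 0,0,0,0,0,0, 0,0,0,0,0,0]'
python3 -c "from h import *;need(724,208,284,91.2)"
```

```text
time: 12.2
tcp_pos: [566.0, 208.1, 247.2]
ee_rot: [-179.7, 0.2, 91.3]
wrist_force: [-4.0, -4.7, 4.6]
width: 9.0
gripper_force: 15.0
time: 12.8
tcp_pos: [691.9, 210.2, 283.8]
ee_rot: [179.9, 0.2, 91.1]
wrist_force: [-0.1, -4.9, 3.0]
width: 9.6
gripper_force: 15.0
time: 13.2
tcp_pos: [741.0, 211.2, 279.1]
ee_rot: [-179.8, 0.2, 91.1]
wrist_force: [0.9, -6.3, -2.3]
width: 9.3
gripper_force: 15.0
t 13.2 pos [741.  211.2 279.1] [-179.8    0.2   91.1] w 9.3 F [ 0.9 -6.3 -2.3] | shift [-0.058 -0.342 -0.096] turn -0.01
```

```bash
python3 -m pendant '[0,0,0,0,0,0, 0,0,0,0,0,0, 0,0,0,0,0,0, 0,0,-0.2,0,0,0, 0,0,-0.3,0,0,0, 0,0,-0.3,0,0,0, 0,0,-0.3,0,0,0, 0,0,0,0,0,0]' -0.15
python3 -c "
from h import *
need(444,-162,200,1.2)
c=cam('scene');cv2.imwrite('pics/lid.png',c['image'][:,:,::-1])"
```

```text
time: 14.0
tcp_pos: [737.0, 213.7, 336.2]
ee_rot: [179.8, -0.1, 91.4]
wrist_force: [-0.4, -0.2, -0.6]
width: 39.9
gripper_force: 0.0
t 14.0 pos [737.  213.7 336.2] [ 1.798e+02 -1.000e-01  9.140e+01] w 39.9 F [-0.4 -0.2 -0.6] | shift [-7.373 -6.051  2.692] turn 15.74
```

View pics/lid.png

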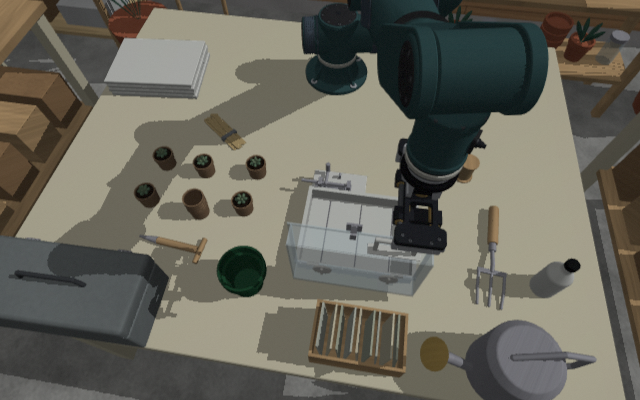

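The lid stands upright and stays up by itself. All pots are where they were. Heading to pot A (564,-169).

```bash
python3 -m pendant '[0,-0.6,0,0,0,0, 0,-0.6,0,0,0,0, 0,-0.6,0,0,0,0, 0,-0.6,0,0,0,0, -0.94,-0.156,0,0,0,0, -0.94,-0.156,0,0,0,0, -0.94,-0.156,0,0,0,0, -0.94,-0.156,0,0,0,0, -0.94,-0.156,0,0,0,0, -0.94,-0.156,0,0,0,0, -0.94,-0.156,0,0,0,0, -0.94,-0.156,0,0,0,0]' 0.7 25
python3 -m pendant '[0,0,0.23,0,0,0.98, 0,0,0.23,0,0,0.98, 0,0,0.23,0,0,0.98, 0,0,0.23,0,0,0.98, 0,0,0.23,0,0,0.98, 0,0,0.23,0,0,0.98, 0,0,0.23,0,0,0.98, 0,0,0.23,0,0,0.98, 0,0,0.23,0,0,0.98, 0,0,0.23,0,0,0.98, 0,0,0.23,0,0,0.98, 0,0,0.23,0,0,0.98]'
python3 -m pendant '[0,0,0.23,0,0,0.98, 0,0,0.23,0,0,0.98, 0,0,0.23,0,0,0.98, 0,0,0.23,0,0,0.98, 0,0,0,0,0,0, 0,0,0,0,0,0]'
python3 -c "
from h import *
c=cam('top');[print(g) for g in greens(c)]
need(564,-169,22,1)"
```

```text
time: 15.25
tcp_pos: [563.5, -168.5, 334.1]
ee_rot: [179.8, -0.0, 91.4]
wrist_force: [0.9, -0.2, 1.1]
width: 79.8
gripper_force: 0.0
time: 16.45
tcp_pos: [564.3, -166.6, 195.5]
ee_rot: [180.0, -0.2, 23.7]
wrist_force: [-0.0, 0.9, -0.3]
width: 79.8
gripper_force: 0.0
time: 17.05
tcp_pos: [564.4, -166.7, 150.0]
ee_rot: [-180.0, -0.1, 1.6]
wrist_force: [-0.2, 0.2, -0.5]
width: 79.9
gripper_force: 0.0
(np.int32(357), array([379.5, 100.7]), array([ 806.5, -124.6,   62. ]))
(np.int32(439), array([371.8, 122.6]), array([ 744.3, -104.3,   62. ]))
(np.int32(30), array([424.5, 124.4]), array([ 743.5, -247.4,   62. ]))
(np.int32(29), array([466.5, 138.3]), array([ 708. , -361.3,   62. ]))
(np.int32(76), array([457.3, 181.4]), array([ 589.5, -334.7,   62. ]))
(np.int32(86), array([493.3, 187.1]), array([ 576.6, -431.4,   62. ]))
(np.int32(37), array([447.4, 205.5]), array([ 524. , -307.6,   62. ]))
(np.int32(110), array([492.7, 233.6]), array([ 452.6, -426.9,   62. ]))
(np.int32(18), array([438.2, 241.7]), array([ 427.6, -282.3,   62. ]))
(np.int32(22), array([427.5, 251.7]), array([ 400.8, -254.2,   62. ]))
(np.int32(97), array([414.9, 276.7]), array([ 335.4, -220.9,   62. ]))
(np.int32(210), array([407.9, 303. ]), array([ 268.3, -202.9,   62. ]))
(np.int32(86), array([400. , 338.2]), array([ 179.7, -182.7,   62. ]))
(np.int32(144), array([397.8, 357.9]), array([ 130.9, -177.2,   62. ]))
(np.int32(50), array([310.5, 372.3]), array([91.2, 43.5, 62. ]))
(np.int32(76), array([386.1, 374.4]), array([  90. , -147.7,   62. ]))
(np.int32(19), array([383.6, 387.1]), array([  59.1, -141.7,   62. ]))
(np.int32(43), array([326. , 391.9]), array([44.6,  3.4, 62. ]))
(np.int32(40), array([378.9, 397.5]), array([  33.7, -130. ,   62. ]))
t 17.1 pos [ 564.7 -166.9  150.7] [-180.    -0.2    1.6] w 79.9 F [ 0.3  0.1 -0.5] | shift [-0.025  0.042  2.574] turn 0.1
```

```bash
python3 -m pendant '[0,0.04,0.4,0,0,0.1, 0,0,0.5,0,0,0, 0,0,0.5,0,0,0, 0,0,0.45,0,0,0, 0,0,0.35,0,0,0, 0,0,0.22,0,0,0, 0,0,0.14,0,0,0, 0,0,0,0,0,0, 0,0,0,0,0,0]'
python3 -m pendant '[0,0,0,0,0,0, 0,0,0,0,0,0, 0,0,0,0,0,0, 0,0,0,0,0,0, 0,0,0,0,0,0, 0,0,0,0,0,0]' -1 25
python3 -m pendant '[0,0,-0.2,0,0,0, 0,0,-0.5,0,0,0, 0,0,-0.7,0,0,0, 0,0,-0.7,0,0,0, 0,0,-0.7,0,0,0, 0,0,-0.4,0,0,0, 0,0,0,0,0,0]'
python3 -c "
from h import *
need(618,228,180,1)"
```

```text
time: 18.0
tcp_pos: [565.6, -169.2, 23.1]
ee_rot: [180.0, -0.2, 0.9]
wrist_force: [0.3, -0.7, 0.9]
width: 79.7
gripper_force: 0.0
time: 18.6
tcp_pos: [565.2, -169.3, 22.7]
ee_rot: [180.0, -0.2, 0.9]
wrist_force: [-1.1, -1.3, 2.0]
width: 54.5
gripper_force: 25.0
time: 19.3
tcp_pos: [566.3, -169.4, 186.7]
ee_rot: [179.9, -0.6, 0.9]
wrist_force: [0.4, 0.5, -0.3]
width: 54.4
gripper_force: 25.0
t 19.3 pos [ 566.3 -169.4  186.7] [179.9  -0.6   0.9] w 54.4 F [ 0.4  0.5 -0.3] | shift [ 1.16  -7.931  0.129] turn -0.01
```

```bash
python3 -m pendant '[0.06,-0.4,0,0,0,0, 0.12,-0.83,0,0,0,0, 0.12,-0.83,0,0,0,0, 0.12,-0.83,0,0,0,0, 0.12,-0.83,0,0,0,0, 0.12,-0.83,0,0,0,0, 0.12,-0.83,0,0,0,0, 0.12,-0.83,0,0,0,0, 0.12,-0.83,0,0,0,0, 0.08,-0.55,0,0,0,0, 0.05,-0.35,0,0,0,0, 0,0,0,0,0,0]'
python3 -m pendant '[0,0,0,0,0,0]'
python3 -c "
from h import *
need(618,228,27.5,1)"
```

```text
time: 20.5
tcp_pos: [614.8, 230.7, 180.2]
ee_rot: [-180.0, 0.1, 1.1]
wrist_force: [0.8, -0.0, -0.2]
width: 54.5
gripper_force: 25.0
time: 20.6
tcp_pos: [615.3, 227.9, 181.3]
ee_rot: [179.9, -0.0, 0.9]
wrist_force: [-0.2, 0.1, -1.1]
width: 54.9
gripper_force: 25.0
t 20.6 pos [615.3 227.9 181.3] [179.9  -0.    0.9] w 54.9 F [-0.2  0.1 -1.1] | shift [ 0.052 -0.004  3.076] turn -0.02
```

```bash
python3 -m pendant '[0.05,0,0.4,0,0,0, 0,0,0.6,0,0,0, 0,0,0.6,0,0,0, 0,0,0.5,0,0,0, 0,0,0.4,0,0,0, 0,0,0.26,0,0,0, 0,0,0.16,0,0,0, 0,0,0.1,0,0,0, 0,0,0.06,0,0,0, 0,0,0,0,0,0]'
python3 -m pendant '[0,0,0,0,0,0, 0,0,0,0,0,0, 0,0,0,0,0,0, 0,0,-0.1,0,0,0, 0,0,-0.4,0,0,0, 0,0,-0.7,0,0,0, 0,0,-0.8,0,0,0, 0,0,-0.8,0,0,0, 0,0,-0.3,0,0,0]' 0.4
python3 -c "
from h import *
need(578.5,-430.5,120,1)"
```

```text
time: 21.6
tcp_pos: [618.9, 229.0, 29.0]
ee_rot: [-180.0, -0.2, 0.9]
wrist_force: [-0.1, -0.4, -0.9]
width: 54.6
gripper_force: 25.0
time: 22.5
tcp_pos: [620.2, 229.6, 189.9]
ee_rot: [-179.8, -0.7, 0.9]
wrist_force: [0.2, -0.3, 0.6]
width: 65.6
gripper_force: 0.0
t 22.5 pos [620.2 229.6 189.9] [-179.8   -0.7    0.9] w 65.6 F [ 0.2 -0.3  0.6] | shift [-1.061 13.191  1.347] turn -0.02
```

```bash
python3 -m pendant '[-0.07,0.4,0,0,0,0, -0.07,0.86,0,0,0,0, -0.07,0.86,0,0,0,0, -0.07,0.86,0,0,0,0, -0.07,0.86,0,0,0,0, -0.07,0.86,0,0,0,0, -0.07,0.86,0,0,0,0, -0.07,0.86,0,0,0,0, -0.07,0.86,0,0,0,0, -0.07,0.86,0,0,0,0, -0.07,0.86,0,0,0,0, -0.07,0.86,0,0,0,0]' 0.7
python3 -m pendant '[-0.07,0.86,0,0,0,0, -0.07,0.86,0,0,0,0, -0.08,0.86,0.3,0,0,0, 0,0.5,0.5,0,0,0, 0,0.25,0.5,0,0,0, 0,0,0,0,0,0, 0,0,0,0,0,0]'
python3 -c "
from h import *
c=cam('top');[print(g) for g in greens(c) if g[2][0]>400 and g[2][0]<680]
need(578.5,-430.5,22,1)"
```

```text
time: 23.7
tcp_pos: [581.1, -266.8, 179.3]
ee_rot: [-179.8, 0.2, 0.8]
wrist_force: [-0.5, -0.8, -0.1]
width: 80.1
gripper_force: 0.0
time: 24.4
tcp_pos: [573.7, -430.6, 114.8]
ee_rot: [-179.7, 0.1, 0.8]
wrist_force: [0.6, -1.3, 0.3]
width: 79.9
gripper_force: 0.0
(np.int32(26), array([621. , 153.6]), array([ 677.7, -781.6,   62. ]))
(np.int32(73), array([536.8, 166.3]), array([ 636.4, -550.3,   62. ]))
(np.int32(47), array([625.1, 162.6]), array([ 653.1, -791.3,   62. ]))
(np.int32(101), array([245.4, 165.7]), array([616.7, 231.3,  62. ]))
(np.int32(148), array([577.9, 172.9]), array([ 621.3, -661.3,   62. ]))
(np.int32(28), array([512.9, 189. ]), array([ 572.7, -483.9,   62. ]))
(np.int32(16), array([504.4, 199.9]), array([ 542.8, -460.3,   62. ]))
(np.int32(38), array([567.2, 210.7]), array([ 518.2, -627.7,   62. ]))
(np.int32(89), array([496.7, 228. ]), array([ 467.4, -437.8,   62. ]))
(np.int32(104), array([447.4, 229.8]), array([ 459.4, -306.9,   62. ]))
(np.int32(100), array([392.4, 235.3]), array([ 441.5, -161.9,   62. ]))
(np.int32(20), array([557.4, 234. ]), array([ 455.8, -598.9,   62. ]))
(np.int32(47), array([480. , 244.3]), array([ 423.5, -392.7,   62. ]))
(np.int32(46), array([524. , 254.3]), array([ 400.1, -508.5,   62. ]))
t 24.45 pos [ 575.  -430.7  117.3] [-1.799e+02 -1.000e-01  9.000e-01] w 80.2 F [0.1 0.4 0.8] | shift [6.800e-02 1.000e-03 1.906e+00] turn -0.02
```

```bash
python3 -m pendant '[0.06,0,0.4,0,0,0, 0,0,0.5,0,0,0, 0,0,0.45,0,0,0, 0,0,0.3,0,0,0, 0,0,0.18,0,0,0, 0,0,0.08,0,0,0, 0,0,0,0,0,0, 0,0,0,0,0,0]'
python3 -m pendant '[0,0,0,0,0,0, 0,0,0,0,0,0, 0,0,0,0,0,0, 0,0,0,0,0,0, 0,0,0,0,0,0, 0,0,0,0,0,0]' -1 25
python3 -m pendant '[0,0,-0.2,0,0,0, 0,0,-0.5,0,0,0, 0,0,-0.7,0,0,0, 0,0,-0.7,0,0,0, 0,0,-0.7,0,0,0, 0,0,-0.4,0,0,0, 0,0,0,0,0,0]'
python3 -c "
from h import *
need(619,143,180,1)"
```

```text
time: 25.25
tcp_pos: [579.6, -431.7, 24.0]
ee_rot: [179.9, -0.2, 0.9]
wrist_force: [-0.3, 0.4, 0.9]
width: 80.2
gripper_force: 0.0
time: 25.85
tcp_pos: [579.2, -431.8, 23.0]
ee_rot: [180.0, -0.2, 0.9]
wrist_force: [0.1, -1.3, 2.0]
width: 54.6
gripper_force: 25.0
time: 26.55
tcp_pos: [580.0, -432.1, 187.9]
ee_rot: [179.7, -0.5, 0.9]
wrist_force: [-0.3, -0.5, -1.3]
width: 54.6
gripper_force: 25.0
t 26.55 pos [ 580.  -432.1  187.9] [179.7  -0.5   0.9] w 54.6 F [-0.3 -0.5 -1.3] | shift [  0.964 -11.488   0.113] turn -0.01
```

```bash
python3 -m pendant '[0.065,-0.4,0,0,0,0, 0.065,-0.84,0,0,0,0, 0.065,-0.84,0,0,0,0, 0.065,-0.84,0,0,0,0, 0.065,-0.84,0,0,0,0, 0.065,-0.84,0,0,0,0, 0.065,-0.84,0,0,0,0, 0.065,-0.84,0,0,0,0, 0.065,-0.84,0,0,0,0, 0.065,-0.84,0,0,0,0, 0.065,-0.84,0,0,0,0, 0.065,-0.84,0,0,0,0]'
python3 -m pendant '[0.065,-0.84,0,0,0,0, 0.065,-0.6,0,0,0,0, 0.065,-0.4,0,0,0,0, 0,0,0,0,0,0, 0,0,0,0,0,0]'
python3 -c "
from h import *
need(619,143,27.5,1)"
```

```text
time: 27.75
tcp_pos: [608.6, 53.2, 180.4]
ee_rot: [-179.9, 0.1, 0.9]
wrist_force: [1.2, -0.9, -0.6]
width: 54.6
gripper_force: 25.0
time: 28.25
tcp_pos: [617.3, 143.2, 180.9]
ee_rot: [180.0, 0.1, 0.9]
wrist_force: [0.0, 0.0, -0.4]
width: 54.8
gripper_force: 25.0
t 28.25 pos [617.3 143.2 180.9] [1.8e+02 1.0e-01 9.0e-01] w 54.8 F [ 0.   0.  -0.4] | shift [3.700e-02 3.000e-03 3.069e+00] turn -0.01
```

```bash
python3 -m pendant '[0.03,0,0.4,0,0,0, 0,0,0.6,0,0,0, 0,0,0.6,0,0,0, 0,0,0.5,0,0,0, 0,0,0.4,0,0,0, 0,0,0.26,0,0,0, 0,0,0.16,0,0,0, 0,0,0.1,0,0,0, 0,0,0.06,0,0,0, 0,0,0,0,0,0]'
python3 -m pendant '[0,0,0,0,0,0, 0,0,0,0,0,0, 0,0,0,0,0,0, 0,0,-0.1,0,0,0, 0,0,-0.4,0,0,0, 0,0,-0.7,0,0,0, 0,0,-0.8,0,0,0, 0,0,-0.8,0,0,0, 0,0,-0.3,0,0,0]' 0.4
python3 -m pendant '[-0.3,0.4,0,0,0,0, -0.3,0.84,0,0,0,0, -0.3,0.84,0,0,0,0, -0.3,0.84,0,0,0,0, -0.3,0.84,0,0,0,0, -0.3,0.84,0,0,0,0, -0.3,0.84,0,0,0,0, -0.3,0.84,0,0,0,0, -0.3,0.84,0,0,0,0, -0.3,0.84,0,0,0,0, -0.3,0.84,0.2,0,0,0, -0.1,0.3,0.3,0,0,0]' 0.7
python3 -m pendant '[0,0,0.4,0,0,0, 0,0,0.2,0,0,0, 0,0,0,0,0,0]'
python3 -c "
from h import *
c=cam('top');[print(g) for g in greens(c) if g[2][0]>400 and g[2][0]<680 and g[0]>70]
c=cam('scene');print();[print(g) for g in greens(c) if g[2][0]>400 and g[2][0]<680 and g[0]>50]
need(461,-307,22,1)"
```

```text
time: 29.25
tcp_pos: [620.5, 143.5, 29.4]
ee_rot: [-180.0, -0.2, 0.9]
wrist_force: [-0.2, -0.1, -0.9]
width: 54.3
gripper_force: 25.0
time: 30.15
tcp_pos: [621.9, 143.8, 190.2]
ee_rot: [-179.9, -0.7, 0.9]
wrist_force: [1.0, -0.0, 0.0]
width: 65.8
gripper_force: 0.0
time: 31.35
tcp_pos: [455.6, -317.8, 157.8]
ee_rot: [179.9, -0.1, 0.7]
wrist_force: [0.1, -0.2, -0.3]
width: 79.6
gripper_force: 0.0
time: 31.65
tcp_pos: [456.0, -312.4, 125.2]
ee_rot: [-179.7, 0.1, 0.9]
wrist_force: [-1.1, 0.7, -0.2]
width: 79.9
gripper_force: 0.0
(np.int32(101), array([245.4, 165.7]), array([616.7, 231.3,  62. ]))
(np.int32(102), array([277.8, 165.9]), array([618.5, 145.3,  62. ]))
(np.int32(99), array([392.5, 235.1]), array([ 442., -162.,   62.]))

(np.int32(69), array([161.6, 152. ]), array([ 456.3, -427. ,   62. ]))
(np.int32(78), array([201.6, 159.8]), array([ 464.4, -308.3,   62. ]))
(np.int32(80), array([255. , 161.4]), array([ 446.4, -161.8,   62. ]))
t 31.75 pos [ 457.5 -313.3  128.1] [-1.799e+02 -1.000e-01  1.000e+00] w 79.5 F [ 0.1 -0.7 -0.3] | shift [ 0.068 -0.123  2.123] turn -0.0
```

```bash
python3 -m pendant '[0.06,-0.12,0.4,0,0,0, 0,0,0.5,0,0,0, 0,0,0.5,0,0,0, 0,0,0.4,0,0,0, 0,0,0.2,0,0,0, 0,0,0.1,0,0,0, 0,0,0,0,0,0, 0,0,0,0,0,0]'
python3 -m pendant '[0,0,0,0,0,0, 0,0,0,0,0,0, 0,0,0,0,0,0, 0,0,0,0,0,0, 0,0,0,0,0,0, 0,0,0,0,0,0]' -1 25
python3 -m pendant '[0,0,-0.2,0,0,0, 0,0,-0.5,0,0,0, 0,0,-0.7,0,0,0, 0,0,-0.7,0,0,0, 0,0,-0.7,0,0,0, 0,0,-0.4,0,0,0, 0,0,0,0,0,0]'
python3 -c "
from h import *
need(543,228,180,1)"
```

```text
time: 32.55
tcp_pos: [461.2, -308.6, 24.7]
ee_rot: [179.9, -0.2, 0.9]
wrist_force: [-0.4, 0.3, -0.2]
width: 79.6
gripper_force: 0.0
time: 33.15
tcp_pos: [460.5, -308.6, 23.8]
ee_rot: [180.0, -0.2, 0.9]
wrist_force: [0.1, -1.3, 3.2]
width: 54.3
gripper_force: 25.0
time: 33.85
tcp_pos: [461.4, -309.0, 187.6]
ee_rot: [179.8, -0.5, 0.9]
wrist_force: [0.5, -0.4, -0.2]
width: 54.7
gripper_force: 25.0
t 33.85 pos [ 461.4 -309.   187.6] [179.8  -0.5   0.9] w 54.7 F [ 0.5 -0.4 -0.2] | shift [  1.803 -10.714   0.125] turn -0.01
```

```bash
python3 -m pendant '[0.13,-0.4,0,0,0,0, 0.13,-0.84,0,0,0,0, 0.13,-0.84,0,0,0,0, 0.13,-0.84,0,0,0,0, 0.13,-0.84,0,0,0,0, 0.13,-0.84,0,0,0,0, 0.13,-0.84,0,0,0,0, 0.13,-0.84,0,0,0,0, 0.13,-0.84,0,0,0,0, 0.13,-0.84,0,0,0,0, 0.13,-0.84,0,0,0,0, 0.13,-0.84,0,0,0,0]'
python3 -m pendant '[0.13,-0.65,0,0,0,0, 0.11,-0.42,0,0,0,0, 0,0,0,0,0,0, 0,0,0,0,0,0]'
python3 -c "
from h import *
need(543,228,28,1)"
```

```text
time: 35.05
tcp_pos: [528.9, 176.7, 181.3]
ee_rot: [180.0, 0.1, 0.9]
wrist_force: [0.7, -0.1, -1.1]
width: 54.6
gripper_force: 25.0
time: 35.45
tcp_pos: [540.4, 228.4, 181.7]
ee_rot: [179.9, 0.1, 1.0]
wrist_force: [-0.2, 0.7, -0.4]
width: 54.5
gripper_force: 25.0
t 35.45 pos [540.4 228.4 181.7] [1.799e+02 1.000e-01 1.000e+00] w 54.5 F [-0.2  0.7 -0.4] | shift [0.057 0.005 3.074] turn -0.01
```

```bash
python3 -m pendant '[0.03,0,0.4,0,0,0, 0,0,0.6,0,0,0, 0,0,0.6,0,0,0, 0,0,0.5,0,0,0, 0,0,0.4,0,0,0, 0,0,0.26,0,0,0, 0,0,0.16,0,0,0, 0,0,0.1,0,0,0, 0,0,0.06,0,0,0, 0,0,0,0,0,0]'
python3 -m pendant '[0,0,0,0,0,0, 0,0,0,0,0,0, 0,0,0,0,0,0, 0,0,-0.1,0,0,0, 0,0,-0.4,0,0,0, 0,0,-0.7,0,0,0, 0,0,-0.8,0,0,0, 0,0,-0.8,0,0,0, 0,0,-0.3,0,0,0]' 0.4
python3 -m pendant '[-0.18,0.4,0,0,0,0, -0.18,0.84,0,0,0,0, -0.18,0.84,0,0,0,0, -0.18,0.84,0,0,0,0, -0.18,0.84,0,0,0,0, -0.18,0.84,0,0,0,0, -0.18,0.84,0,0,0,0, -0.18,0.84,0,0,0,0, -0.18,0.84,0.2,0,0,0, -0.18,0.4,0.3,0,0,0, -0.18,0.28,0.4,0,0,0, -0.07,0,0.3,0,0,0]' 0.7
python3 -m pendant '[0,0,0,0,0,0, 0,0,0,0,0,0]'
python3 -c "
from h import *
c=cam('top');[print(g) for g in greens(c) if g[2][0]>400 and g[2][0]<680 and g[0]>70]
c=cam('scene');print();[print(g) for g in greens(c) if g[2][0]>400 and g[2][0]<680 and g[0]>50]
need(444,-162,22,1)"
```

```text
time: 36.45
tcp_pos: [543.6, 228.8, 30.2]
ee_rot: [-180.0, -0.2, 0.9]
wrist_force: [0.3, -0.1, -1.0]
width: 54.8
gripper_force: 25.0
time: 37.35
tcp_pos: [545.0, 229.5, 190.8]
ee_rot: [-179.8, -0.7, 0.9]
wrist_force: [-0.3, 0.1, 1.1]
width: 65.9
gripper_force: 0.0
time: 38.55
tcp_pos: [445.0, -164.3, 122.1]
ee_rot: [-179.9, 0.0, 0.7]
wrist_force: [-0.1, -0.3, 0.0]
width: 79.9
gripper_force: 0.0
time: 38.75
tcp_pos: [446.5, -162.6, 123.8]
ee_rot: [-179.9, -0.1, 0.9]
wrist_force: [1.0, -0.1, -0.9]
width: 79.9
gripper_force: 0.0
(np.int32(100), array([245.4, 165.6]), array([616.8, 231.5,  62. ]))
(np.int32(98), array([277.7, 165.7]), array([618.9, 145.4,  62. ]))
(np.int32(98), array([244.1, 193. ]), array([543.4, 231.4,  62. ]))
(np.int32(86), array([427.1, 196.1]), array([ 547.8, -253.6,   62. ]))
(np.int32(85), array([493. , 233.6]), array([ 452.4, -427.7,   62. ]))

(np.int32(57), array([160.9, 152.1]), array([ 456.7, -428.7,   62. ]))
(np.int32(80), array([255. , 161.4]), array([ 446.4, -161.8,   62. ]))
(np.int32(89), array([395.8, 212.3]), array([544.3, 230. ,  62. ]))
t 38.85 pos [ 447.5 -162.7  125.2] [180.   -0.2   0.9] w 79.9 F [-0.4  0.5  0.5] | shift [-0.077 -0.016  2.063] turn -0.01
```

```bash
python3 -m pendant '[-0.06,0,0.4,0,0,0, 0,0,0.5,0,0,0, 0,0,0.5,0,0,0, 0,0,0.4,0,0,0, 0,0,0.2,0,0,0, 0,0,0.07,0,0,0, 0,0,0,0,0,0, 0,0,0,0,0,0]'
python3 -m pendant '[0,0,0,0,0,0, 0,0,0,0,0,0, 0,0,0,0,0,0, 0,0,0,0,0,0, 0,0,0,0,0,0, 0,0,0,0,0,0]' -1 25
python3 -m pendant '[0,0,-0.2,0,0,0, 0,0,-0.5,0,0,0, 0,0,-0.7,0,0,0, 0,0,-0.7,0,0,0, 0,0,-0.7,0,0,0, 0,0,-0.4,0,0,0, 0,0,0,0,0,0]'
python3 -m pendant '[0.2,-0.4,0,0,0,0, 0.22,-0.75,0,0,0,0, 0.22,-0.75,0,0,0,0, 0.22,-0.75,0,0,0,0, 0.22,-0.75,0,0,0,0, 0.22,-0.75,0,0,0,0, 0.22,-0.75,0,0,0,0, 0.22,-0.65,0,0,0,0, 0.15,-0.45,0,0,0,0, 0,0,0,0,0,0, 0,0,0,0,0,0]'
python3 -c "
from h import *
need(544,143,28,1)"
```

```text
time: 39.65
tcp_pos: [445.1, -163.2, 22.1]
ee_rot: [180.0, -0.3, 0.9]
wrist_force: [0.8, 0.4, -0.4]
width: 79.6
gripper_force: 0.0
time: 40.25
tcp_pos: [444.2, -163.1, 21.2]
ee_rot: [180.0, -0.2, 0.9]
wrist_force: [-0.2, -0.5, 2.8]
width: 54.4
gripper_force: 25.0
time: 40.95
tcp_pos: [445.4, -163.6, 184.9]
ee_rot: [179.8, -0.5, 0.9]
wrist_force: [0.2, -0.6, -0.6]
width: 54.5
gripper_force: 25.0
time: 42.05
tcp_pos: [532.3, 138.5, 179.2]
ee_rot: [180.0, 0.1, 1.0]
wrist_force: [-0.5, 0.2, -1.5]
width: 54.5
gripper_force: 25.0
t 42.05 pos [532.3 138.5 179.2] [1.8e+02 1.0e-01 1.0e+00] w 54.5 F [-0.5  0.2 -1.5] | shift [ 0.239 -0.088  3.024] turn -0.01
```

```bash
python3 -m pendant '[0.2,-0.08,0.1,0,0,0, 0.02,0,0.5,0,0,0, 0,0,0.6,0,0,0, 0,0,0.6,0,0,0, 0,0,0.5,0,0,0, 0,0,0.3,0,0,0, 0,0,0.2,0,0,0, 0,0,0.14,0,0,0, 0,0,0.1,0,0,0, 0,0,0.03,0,0,0, 0,0,0,0,0,0]'
python3 -m pendant '[0,0,0,0,0,0, 0,0,0,0,0,0, 0,0,0,0,0,0, 0,0,-0.1,0,0,0, 0,0,-0.4,0,0,0, 0,0,-0.7,0,0,0, 0,0,-0.8,0,0,0, 0,0,-0.8,0,0,0, 0,0,-0.3,0,0,0]' 0.4
python3 -m pendant '[-0.14,0.4,0,0,0,0, -0.14,0.84,0,0,0,0, -0.14,0.84,0,0,0,0, -0.14,0.84,0,0,0,0, -0.14,0.84,0,0,0,0, -0.14,0.84,0,0,0,0, -0.14,0.84,0,0,0,0, -0.14,0.84,0,0,0,0, -0.14,0.84,0,0,0,0, -0.14,0.84,0,0,0,0, -0.14,0.84,0,0,0,0, -0.14,0.84,0,0,0,0]' 0.7
python3 -m pendant '[-0.14,0.84,0.2,0,0,0, -0.14,0.5,0.4,0,0,0, 0,0.3,0.4,0,0,0, 0,0.12,0.3,0,0,0, 0,0,0,0,0,0, 0,0,0,0,0,0]'
python3 -c "
from h import *
c=cam('top');[print(g) for g in greens(c) if g[2][0]>400 and g[2][0]<680 and g[0]>70]
c=cam('scene');print();[print(g) for g in greens(c) if g[2][0]>400 and g[2][0]<680 and g[0]>30]
need(455,-427,22,1)"
```

```text
time: 43.15
tcp_pos: [545.1, 142.9, 28.3]
ee_rot: [-180.0, -0.2, 0.9]
wrist_force: [0.6, 0.1, -0.8]
width: 54.4
gripper_force: 25.0
time: 44.05
tcp_pos: [546.5, 143.1, 188.5]
ee_rot: [-179.9, -0.7, 0.9]
wrist_force: [1.1, 0.5, 0.6]
width: 65.6
gripper_force: 0.0
time: 45.25
tcp_pos: [467.0, -341.9, 181.0]
ee_rot: [-179.9, -0.1, 0.9]
wrist_force: [-0.1, -0.9, 0.1]
width: 80.0
gripper_force: 0.0
time: 45.85
tcp_pos: [455.6, -427.7, 116.8]
ee_rot: [-179.9, -0.1, 0.9]
wrist_force: [-0.7, -0.7, -0.1]
width: 79.8
gripper_force: 0.0
(np.int32(99), array([245.3, 165.8]), array([616.5, 231.5,  62. ]))
(np.int32(101), array([277.8, 165.6]), array([619.2, 145.2,  62. ]))
(np.int32(101), array([244.2, 193.1]), array([543. , 231.2,  62. ]))
(np.int32(103), array([277.1, 194.2]), array([542.4, 144.4,  62. ]))

(np.int32(75), array([161.3, 152.3]), array([ 457.5, -427.5,   62. ]))
(np.int32(92), array([361.9, 207.3]), array([543.4, 143.5,  62. ]))
(np.int32(87), array([395.9, 212.3]), array([544.3, 230.3,  62. ]))
t 45.95 pos [ 456.3 -428.2  118.6] [179.9  -0.2   1. ] w 79.9 F [ 0.3 -0.   0.8] | shift [-0.034 -0.027  1.933] turn -0.0
```

```bash
python3 -m pendant '[-0.03,-0.02,0.4,0,0,0, 0,0,0.5,0,0,0, 0,0,0.5,0,0,0, 0,0,0.3,0,0,0, 0,0,0.17,0,0,0, 0,0,0.06,0,0,0, 0,0,0,0,0,0, 0,0,0,0,0,0]'
python3 -m pendant '[0,0,0,0,0,0, 0,0,0,0,0,0, 0,0,0,0,0,0, 0,0,0,0,0,0, 0,0,0,0,0,0, 0,0,0,0,0,0]' -1 25
python3 -m pendant '[0,0,-0.2,0,0,0, 0,0,-0.5,0,0,0, 0,0,-0.7,0,0,0, 0,0,-0.7,0,0,0, 0,0,-0.7,0,0,0, 0,0,-0.4,0,0,0, 0,0,0,0,0,0]'
python3 -m pendant '[0.15,-0.4,0,0,0,0, 0.15,-0.84,0,0,0,0, 0.15,-0.84,0,0,0,0, 0.15,-0.84,0,0,0,0, 0.15,-0.84,0,0,0,0, 0.15,-0.84,0,0,0,0, 0.15,-0.84,0,0,0,0, 0.15,-0.84,0,0,0,0, 0.15,-0.84,0,0,0,0, 0.15,-0.84,0,0,0,0, 0.15,-0.84,0,0,0,0, 0.15,-0.5,0,0,0,0]'
python3 -m pendant '[0.15,-0.35,0,0,0,0, 0,0,0,0,0,0, 0,0,0,0,0,0]'
python3 -c "
from h import *
need(545,57,27.5,1)"
```

```text
time: 46.75
tcp_pos: [454.9, -428.4, 22.1]
ee_rot: [179.9, -0.2, 0.9]
wrist_force: [0.4, 0.0, -0.4]
width: 80.0
gripper_force: 0.0
time: 47.35
tcp_pos: [454.3, -428.2, 21.2]
ee_rot: [180.0, -0.2, 0.9]
wrist_force: [-0.6, -1.2, 1.7]
width: 54.4
gripper_force: 25.0
time: 48.05
tcp_pos: [455.2, -428.9, 185.6]
ee_rot: [179.7, -0.4, 0.9]
wrist_force: [0.4, -0.5, 0.0]
width: 54.3
gripper_force: 25.0
time: 49.25
tcp_pos: [535.1, 41.8, 179.0]
ee_rot: [-179.9, 0.1, 1.1]
wrist_force: [-0.1, -1.0, -0.7]
width: 54.6
gripper_force: 25.0
time: 49.55
tcp_pos: [542.6, 56.1, 179.4]
ee_rot: [180.0, 0.1, 0.9]
wrist_force: [0.8, 0.1, -1.6]
width: 54.5
gripper_force: 25.0
t 49.55 pos [542.6  56.1 179.4] [1.8e+02 1.0e-01 9.0e-01] w 54.5 F [ 0.8  0.1 -1.6] | shift [ 0.051 -0.017  3.039] turn -0.01
```

```bash
python3 -m pendant '[0.04,-0.01,0.3,0,0,0, 0,0,0.5,0,0,0, 0,0,0.6,0,0,0, 0,0,0.6,0,0,0, 0,0,0.4,0,0,0, 0,0,0.26,0,0,0, 0,0,0.16,0,0,0, 0,0,0.12,0,0,0, 0,0,0.1,0,0,0, 0,0,0.02,0,0,0, 0,0,0,0,0,0]'
python3 -m pendant '[0,0,0,0,0,0, 0,0,0,0,0,0, 0,0,0,0,0,0, 0,0,-0.1,0,0,0, 0,0,-0.4,0,0,0, 0,0,-0.7,0,0,0, 0,0,-0.8,0,0,0, 0,0,-0.8,0,0,0, 0,0,-0.8,0,0,0, 0,0,-0.8,0,0,0, 0,0,-0.8,0,0,0, 0,0,-0.8,0,0,0]' 0.4
python3 -m pendant '[0,0,0,0,0,-0.98, 0,0,0,0,0,-0.98, 0,0,0,0,0,-0.98, 0,0,0,0,0,-0.98, 0,0,0,0,0,-0.98, 0,0,0,0,0,-0.98, 0,0,0,0,0,-0.98, 0,0,0,0,0,-0.98, 0,0,0,0,0,-0.98, 0,0,0,0,0,-0.98, 0,0,0,0,0,-0.98, 0,0,0,0,0,-0.98]' -0.15 15
python3 -m pendant '[0,0,0,0,0,-0.98, 0,0,0,0,0,-0.98, 0,0,0,0,0,-0.98, 0,0,0,0,0,-0.98, 0,0,0,0,0,0]'
python3 - <<'E'
from h import *
c=cam('top');[print(g) for g in greens(c) if g[2][0]>400 and g[2][0]<680 and g[0]>70]
im=c["image"][60:260,190:390,::-1];cv2.imwrite("pics/p1.png",cv2.resize(im,(600,600),interpolation=cv2.INTER_CUBIC))
c=cam('scene');print();[print(g) for g in greens(c) if g[2][0]>400 and g[2][0]<680 and g[0]>30]
need(741,212,336,91)
E
```

```text
time: 50.65
tcp_pos: [546.4, 56.9, 28.7]
ee_rot: [-180.0, -0.2, 0.9]
wrist_force: [-0.9, -0.3, -1.0]
width: 54.2
gripper_force: 25.0
time: 51.85
tcp_pos: [544.9, 56.7, 330.5]
ee_rot: [-180.0, -0.2, 0.9]
wrist_force: [0.6, -0.3, 0.4]
width: 65.7
gripper_force: 0.0
time: 53.05
tcp_pos: [545.2, 56.7, 328.7]
ee_rot: [179.9, -0.1, 68.5]
wrist_force: [-0.5, 0.2, 0.7]
width: 40.2
gripper_force: 0.0
time: 53.55
tcp_pos: [545.2, 56.7, 328.6]
ee_rot: [179.8, -0.0, 90.7]
wrist_force: [-0.0, -0.4, 0.3]
width: 40.2
gripper_force: 0.0
(np.int32(142), array([278.3, 163.7]), array([624.5, 144.1,  62. ]))
(np.int32(102), array([245.5, 165.9]), array([616.1, 230.9,  62. ]))
(np.int32(112), array([244.6, 193.1]), array([543. , 230.1,  62. ]))
(np.int32(106), array([277.2, 194.4]), array([541.8, 144.2,  62. ]))

(np.int32(90), array([328.7, 203.4]), array([545.6,  58. ,  62. ]))
(np.int32(92), array([361.9, 207.3]), array([543.4, 143.5,  62. ]))
(np.int32(89), array([395.8, 212.3]), array([544.3, 230. ,  62. ]))
t 53.65 pos [545.3  56.6 328.5] [179.8  -0.   90.6] w 40.3 F [ 0.4 -0.4  1.1] | shift [ 3.064  3.949 -0.138] turn -0.06
```

View pics/p1.png

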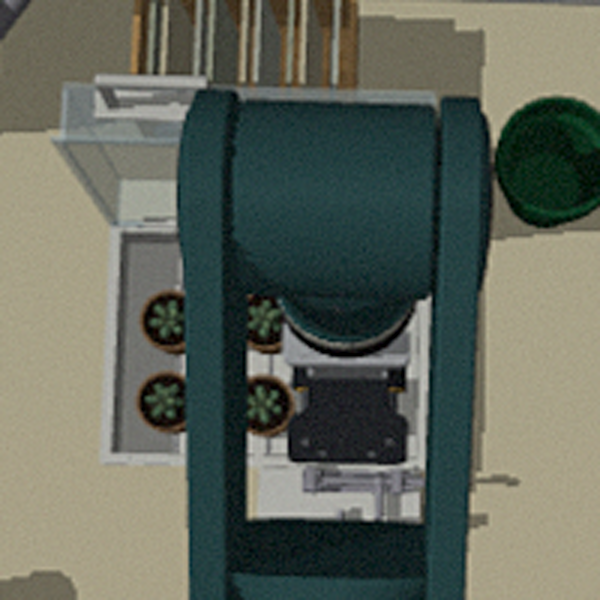

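All five pots stand in their slots (four rosettes show at (165,320), (263,320), (163,402), (266,402); the scene view has the fifth). Bar at crop (152,82), upright.

```bash
python3 -m pendant '[0.6,0,-0.14,0,0,0, 0.8,0,0,0,0,0, 0.8,0,0,0,0,0, 0.6,0.3,0,0,0,0, 0.26,0.6,0,0,0,0, 0,0.6,0,0,0,0, 0,0.6,0,0,0,0, 0,0.6,0,0,0,0, 0,0.5,0,0,0,0, 0,0.4,0,0,0,0, 0,0.3,0,0,0,0, 0,0,0,0,0,-0.05]'
python3 - <<'E'
from h import *
t=pickle.load(open("top0.pkl","rb"))
print(ray(t,190+98/3,60+83/3,300),ray(t,190+207/3,60+80/3,300))
need(741,212,280,91)
E
```

```text
time: 54.85
tcp_pos: [738.6, 211.4, 327.7]
ee_rot: [-179.5, 0.1, 90.9]
wrist_force: [-1.4, 0.6, -1.2]
width: 40.0
gripper_force: 0.0
[737.9103365  246.03010951 300.        ] [742.50467809 168.51345856 300.        ]
t 54.85 pos [738.6 211.4 327.7] [-1.795e+02  1.000e-01  9.090e+01] w 40.0 F [-1.4  0.6 -1.2] | shift [0.013 0.056 0.954] turn -0.02
```

```bash
python3 -m pendant '[-0.06,0.03,0.2,0,0,0, 0,0,0.25,0,0,0, 0,0,0.25,0,0,0, 0,0,0.15,0,0,0, 0,0,0.05,0,0,0, 0,0,0,0,0,0, 0,0,0,0,0,0]'
python3 -m pendant '[0,0,0,0,0,0, 0,0,0,0,0,0, 0,0,0,0,0,0, 0,0,0,0,0,0, 0,0,0,0,0,0, 0,0,0,0,0,0]' -1 15
python3 -c "from h import *;need(741,208,280,91)"
```

```text
time: 55.55
tcp_pos: [739.5, 209.2, 291.5]
ee_rot: [179.7, -0.1, 91.0]
wrist_force: [-0.1, 0.4, 0.8]
width: 40.0
gripper_force: 0.0
time: 56.15
tcp_pos: [739.8, 209.1, 290.5]
ee_rot: [179.8, -0.0, 91.0]
wrist_force: [1.3, 0.5, -0.1]
width: 9.5
gripper_force: 15.0
t 56.15 pos [739.8 209.1 290.5] [179.8  -0.   91. ] w 9.5 F [ 1.3  0.5 -0.1] | shift [-0.023  0.023  0.209] turn 0.0
```

```bash
python3 -m pendant '[0,0,0,0,0,0, 0,0,0,0,0,0, 0,0,0.1,0,0,0, 0,0,0.1,0,0,0, 0,0,0,0,0,0, 0,0,0,0,0,0]' -0.5
python3 -m pendant '[0,0,0,0,0,0, 0,0,0,0,0,0, 0,0,0,0,0,0, 0,0,0,0,0,0, 0,0,0,0,0,0]' -1 15
python3 -m pendant '[0,-0.511,-0.049,0,0,0, 0,-0.513,0.002,0,0,0, 0,-0.511,0.053,0,0,0, 0,-0.503,0.104,0,0,0, 0,-0.49,0.153,0,0,0, 0,-0.472,0.202,0,0,0, 0,-0.45,0.248,0,0,0, 0,-0.423,0.291,0,0,0]'
python3 -m pendant '[0,-0.391,0.332,0,0,0, 0,-0.356,0.37,0,0,0, 0,-0.318,0.403,0,0,0, 0,-0.276,0.433,0,0,0]'
python3 -m pendant '[0,0,0,0,0,0]'
python3 -c "from h import *;need(448+31.8,207,57.8+96.9,91)"
```

```text
time: 56.75
tcp_pos: [739.3, 209.1, 279.7]
ee_rot: [179.9, -0.0, 91.0]
wrist_force: [0.2, -0.5, -0.0]
width: 23.6
gripper_force: 0.0
time: 57.25
tcp_pos: [739.6, 209.1, 280.7]
ee_rot: [179.8, -0.0, 91.0]
wrist_force: [-0.5, -0.7, 0.8]
width: 9.8
gripper_force: 15.0
time: 58.05
tcp_pos: [545.8, 207.1, 230.1]
ee_rot: [179.6, -0.2, 91.1]
wrist_force: [2.9, 3.5, -1.3]
width: 9.4
gripper_force: 15.0
time: 58.45
tcp_pos: [479.4, 206.2, 153.1]
ee_rot: [179.6, -0.3, 91.1]
wrist_force: [3.5, 3.9, -1.7]
width: 9.4
gripper_force: 15.0
time: 58.55
tcp_pos: [477.0, 206.1, 149.2]
ee_rot: [-180.0, -0.2, 91.1]
wrist_force: [1.6, 4.8, -3.6]
width: 9.5
gripper_force: 15.0
t 58.55 pos [477.  206.1 149.2] [-180.    -0.2   91.1] w 9.5 F [ 1.6  4.8 -3.6] | shift [ 0.018  0.056 -0.109] turn 0.02
```

```bash
python3 -m pendant '[0,-0.2,0.42,0,0,0, 0,-0.16,0.45,0,0,0, 0,-0.07,0.25,0,0,0, 0,-0.05,0.25,0,0,0, 0,-0.04,0.25,0,0,0, 0,-0.03,0.2,0,0,0, 0,0,0.06,0,0,0, 0,0,0,0,0,0]'
python3 -c "from h import *;need(448,207,57.8,91)"
```

```text
time: 59.35
tcp_pos: [448.3, 205.7, 56.8]
ee_rot: [-179.7, -0.2, 91.1]
wrist_force: [-5.7, 5.6, -0.5]
width: 9.9
gripper_force: 15.0
t 59.35 pos [448.3 205.7  56.8] [-179.7   -0.2   91.1] w 9.9 F [-5.7  5.6 -0.5] | shift [ 0.025 -0.006 -0.02 ] turn 0.01
```

```bash
python3 -m pendant '[0,0,0.04,0,0,0, 0,0,0.04,0,0,0, 0,0,0,0,0,0]'
python3 -m pendant '[0,0,0.04,0,0,0, 0,0,0.04,0,0,0, 0,0,0,0,0,0]'
```

```text
time: 59.65
tcp_pos: [448.4, 205.8, 55.7]
ee_rot: [-179.7, -0.2, 91.1]
wrist_force: [-11.2, 3.6, 10.2]
width: 9.4
gripper_force: 15.0
time: 59.95
tcp_pos: [448.4, 205.6, 53.5]
ee_rot: [-179.7, -0.2, 91.1]
wrist_force: [-14.4, 2.3, 18.7]
width: 9.6
gripper_force: 15.0
```

```bash
python3 -m pendant '[0,0,0,0,0,0, 0,0,0,0,0,0, 0,0,0,0,0,0, 0,0,-0.2,0,0,0, 0,0,-0.5,0,0,0, 0,0,-0.6,0,0,0, 0,0,-0.6,0,0,0, 0,0,-0.4,0,0,0, 0,0,0,0,0,0]' -0.15
python3 -m pendant '[-0.5,0,0,0,0,0, -0.8,0,0,0,0,0, -0.8,0,0,0,0,0, -0.7,0,0,0,0,0, -0.4,0,0,0,0,0, -0.2,-0.2,0,0,0,0, 0,0,0,0,0,0.98, 0,0,0,0,0,0.98, 0,0,0,0,0,0.98, 0,0,0,0,0,0.98, 0,0,0,0,0,0.98, 0,0,0,0,0,0.98]'
python3 -m pendant '[0,0,0,0,0,0.98, 0,0,0,0,0,0.98, 0,0,0,0,0,0.98, 0,0,0,0,0,0.98, 0,0,0,0,0,0.98, 0,0,0,0,0,0.98, 0,0,0,0,0,0.98, 0,0,0,0,0,0.98, 0,0,0,0,0,0.98, 0,0,0,0,0,0.98, 0,0,0,0,0,0, 0,0,0,0,0,0]'
python3 - <<'E'
from h import *
need(439,37,63,1)
c=cam("scene");cv2.imwrite("pics/s2.png",cv2.resize(c["image"][120:270,280:440,::-1],(640,600),interpolation=cv2.INTER_CUBIC))
W=cloud(c);print(W[205:225,350:380,2].ravel()[::40])
E
```

```text
time: 60.85
tcp_pos: [454.1, 204.5, 169.8]
ee_rot: [179.4, -0.2, 91.0]
wrist_force: [0.0, -0.4, 0.3]
width: 39.6
gripper_force: 0.0
time: 62.05
tcp_pos: [443.6, 34.5, 164.3]
ee_rot: [180.0, -0.1, 57.2]
wrist_force: [-1.2, 0.1, 0.6]
width: 40.0
gripper_force: 0.0
time: 63.25
tcp_pos: [444.1, 34.3, 164.7]
ee_rot: [-179.9, -0.1, 1.3]
wrist_force: [0.2, -0.3, -0.1]
width: 39.8
gripper_force: 0.0
t 63.25 pos [444.1  34.3 164.7] [-1.799e+02 -1.000e-01  1.300e+00] w 39.8 F [ 0.2 -0.3 -0.1] | shift [-0.103 -0.055  2.033] turn 0.06
[96.11872839 93.5324869  93.05758253 90.03493513 92.7033602  96.47481864
 94.13021206 93.98070177 93.71070885 94.86344535 95.06399405 93.03743297
 94.99679564 94.49401562 93.7901396 ]
```

View pics/s2.png

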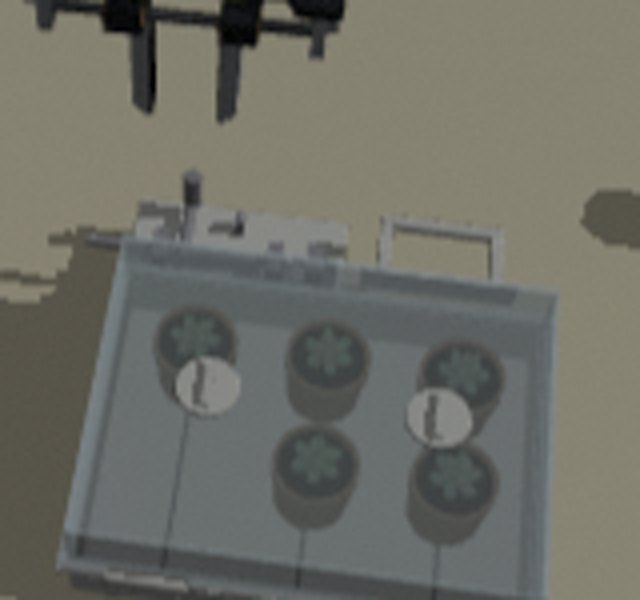

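The lid is shut over all five upright pots. Its height reads 94 mm, as before. The knob at crop (192,178) is still drawn. Now shooting the bolt home.

```bash
python3 -m pendant '[-0.1,-0.05,0.4,0,0,0.05, 0,0,0.5,0,0,0, 0,0,0.5,0,0,0, 0,0,0.3,0,0,0, 0,0,0.2,0,0,0, 0,0,0.12,0,0,0, 0,0,0,0,0,0, 0,0,0,0,0,0]'
python3 -m pendant '[0,0,0,0,0,0, 0,0,0,0,0,0, 0,0,0,0,0,0, 0,0,0,0,0,0, 0,0,0,0,0,0, 0,0,0,0,0,0]' -1 20
python3 -m pendant '[0.08,0,-0.096,0,0,0, 0.094,0,-0.084,0,0,0, 0.102,0,-0.072,0,0,0, 0.11,0,-0.058,0,0,0, 0.092,0,-0.038,0,0,0, 0,0,0,0,0,0, 0,0,0,0,0,0]'
python3 -c "from h import *;need(463,82,80,1)"
```

```text
time: 64.1
tcp_pos: [440.6, 36.3, 65.0]
ee_rot: [-180.0, -0.2, 0.9]
wrist_force: [1.1, 0.2, 0.2]
width: 40.2
gripper_force: 0.0
time: 64.7
tcp_pos: [440.1, 37.8, 64.5]
ee_rot: [-179.8, -0.2, 0.9]
wrist_force: [0.2, 5.3, 1.0]
width: 11.4
gripper_force: 20.0
time: 65.4
tcp_pos: [462.8, 38.0, 81.3]
ee_rot: [-179.8, -0.0, 0.9]
wrist_force: [-1.8, 4.5, 0.2]
width: 10.7
gripper_force: 20.0
t 65.4 pos [462.8  38.   81.3] [-179.8   -0.     0.9] w 10.7 F [-1.8  4.5  0.2] | shift [ 0.018 -0.879  0.029] turn -0.01
```

```bash
python3 -m pendant '[0,-0.1,0,0,0,0, 0,-0.1,0,0,0,0, 0,-0.1,0,0,0,0, 0,-0.1,0,0,0,0, 0,-0.1,0,0,0,0, 0,-0.1,0,0,0,0, 0,-0.1,0,0,0,0, 0,-0.1,0,0,0,0, 0,-0.08,0,0,0,0, 0,-0.04,0,0,0,0, 0,-0.02,0,0,0,0, 0,0,0,0,0,0]'
python3 -m pendant '[0,-0.03,0,0,0,0, 0,0,0,0,0,0]'
```

```text
time: 66.6
tcp_pos: [463.0, 83.5, 81.6]
ee_rot: [-180.0, -0.2, 0.9]
wrist_force: [-1.8, -2.5, -1.3]
width: 11.0
gripper_force: 20.0
time: 66.8
tcp_pos: [463.0, 83.7, 81.7]
ee_rot: [179.9, -0.2, 0.9]
wrist_force: [-1.2, -4.6, -1.1]
width: 10.9
gripper_force: 20.0
```

```bash
python3 -m pendant '[-0.092,0,0.038,0,0,0, -0.11,0,0.058,0,0,0, -0.102,0,0.072,0,0,0, -0.094,0,0.084,0,0,0, -0.08,0,0.096,0,0,0, 0,0,0,0,0,0, 0,0,0,0,0,0]'
python3 -m pendant '[0,0,0,0,0,0, 0,0,0,0,0,0, 0,0,0,0,0,0, 0,0,0,0,0,0]' -0.3
python3 -m pendant '[0,0,-0.4,0,0,0, 0,0,-0.8,0,0,0, 0,0,-0.8,0,0,0, 0,0,-0.8,0,0,0, 0,0,0,0,0,0, 0,0,0,0,0,0]'
python3 - <<'E'
from h import *
c=cam("scene");cv2.imwrite("pics/s3.png",cv2.resize(c["image"][120:270,280:440,::-1],(640,600),interpolation=cv2.INTER_CUBIC))
E
```

```text
time: 67.5
tcp_pos: [442.3, 83.5, 65.9]
ee_rot: [179.9, -0.6, 0.9]
wrist_force: [4.1, -5.6, -0.8]
width: 11.2
gripper_force: 20.0
time: 67.9
tcp_pos: [439.2, 85.2, 64.3]
ee_rot: [-179.9, -0.2, 0.9]
wrist_force: [-0.1, -0.6, -0.1]
width: 32.5
gripper_force: 0.0
time: 68.5
tcp_pos: [439.3, 85.0, 205.3]
ee_rot: [-179.9, -0.3, 0.9]
wrist_force: [-0.2, -1.0, -0.5]
width: 32.9
gripper_force: 0.0
```

View pics/s3.png

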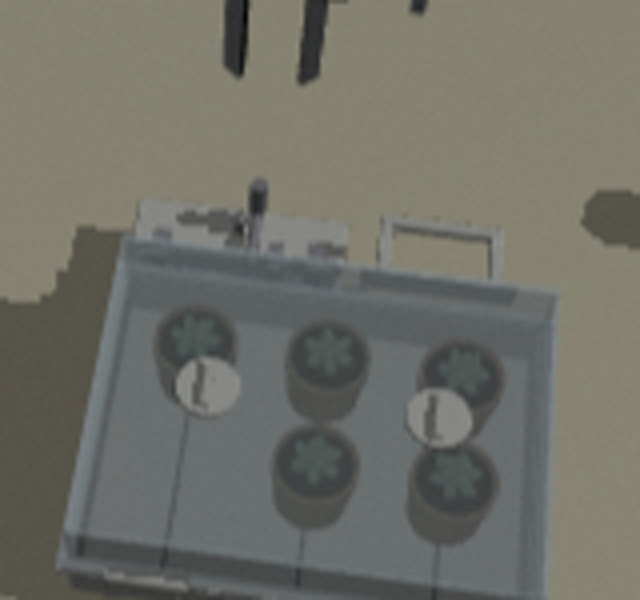

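The picture shows the knob at (258,185), back at its first pixel (344,165) on the home side of the bump. The lid is shut, the five pots are upright and the gripper is clear.

```bash
python3 -c "
from station import robot
print(robot.job_done())"
```

```text
the job is handed in; nothing more can be done
None
```

The job is handed in, and the verdict was not shown: all five cuttings stand upright in the tray, the lid is shut, the bolt is home with its handle down, and I saw no bystander disturbed.

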